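Stand a level float on its weighted end

ROBOT

A 6-joint arm with a two-finger parallel gripper is mounted at the origin on the work surface. World frame = base frame: x ahead of the robot, y to its left, z up, the work surface at z = 0. Lengths are in mm, angles in rad, forces in N, time in s.
With the tool pointing down it reaches from about 350 to 775 mm from the base axis. Payload 7.3 kg.
Tool frame: the origin (TCP) lies at the very end of the fingers, on their centre line; the grasp point (between the pads) lies 19 mm behind it; z points along the fingers, y is the direction in which the jaws open and shut (so a half turn about z gives the same grasp; the last joint's range is limited). The gripper opens to 92 mm and grips with 3 to 60 N. Pads are 19 mm wide; open, the fingers measure 130 mm over their backs; the gripper's body (75 mm by 190 mm) begins 47 mm behind the grasp point.
Start: joints at [1.166, 0.342, 1.524, -0, 1.275, -0.146], TCP at [134.343, 507.54, 226.741] pointing down, gripper open.
Joint ranges: [-2.53, 2.53], [-0.77, 2.02], [0.04, 2.7], [-1, 4.14], [0.28, 2.66], [-3.11, 3.11]. Speed limits (rad/s): [2.57, 2.57, 3.14, 3.14, 3.14, 3.14].

INTERFACE

Orientations are given as a unit quaternion [x, y, z, w].
In Python, from rig import robot gives the robot as it stands. The module is installed in compiled form; this text tells all that it offers.
- The arm moves only by the shell command python3 -m crank 'ROWS' [FORCE]. ROWS is JSON, a list of rows, each a list of 3 entries, a list of its own where there are three numbers: the shift along the tool's x, y, z in m, then the turn, a rotation vector about the tool's x, y, z in degrees, then the gripper command: -1 is shut, 1 is fully open, values between are in proportion. A call has 1 to 12 rows; each row shifts and turns the commanded pose from where the row before left it, along the tool's axes as they then stand; what a row does not reach is not made up. A row lasts 1/10 s, in which the tool goes at most 50 mm and 8.59 degrees, less where a joint would pass 70% of its speed; a pose out of reach is approached as far as the arm can. A call is refused whole if a number of a shift passes 0.05 or a number of a turn 8.59, either way. A call with a gripper value outside its range is refused whole. The fingers move at their own pace and stop on an object; FORCE is the grip in N (left out, the last holds). Time passes only in rows, so rows that do not move let the fingers close. It gives the time, the measured TCP pose, the force and the opening at its end, in the units of the state.
- robot.read_state(): the state, without advancing time (a new reading comes with each control period).
- robot.read_camera(name): name is "scene" or "side" or "wrist"; returns the picture (480x640x3 uint8, red, green, blue); there is no depth.
- robot.camera_model(name): a dict with "intrinsics" (3x3 intrinsics, pixels), "dist_coeffs" ([k1, k2, p1, p2, k3] as OpenCV has them; the pictures are not rectified), "T" (4x4, takes a point from camera to world coordinates). Camera axes: x right, y down, z forward; pixel columns grow to the right and rows downward; lengths in mm; the calibration is good to about 2 mm. A picture is of the moment at which its call begins: read the wrist's pose just before it. camera_model takes no time and is no camera call; for the wrist camera it gives the pose at the moment of the call.
- robot.finish_job(): hands the job in, once; it reports no verdict.
Trained networks look in the newest picture that a camera, given by its name, has taken for a name from the list of things; names that differ only in an ending like _2 or _b are one class to them, and where a whole thing is asked for, a point or a joint stands for the part that bears it (a point fixed in the world has none). Each returns a list of dicts, best first, with "confidence" (0 to 1); they miss things now and then, are a little off and sometimes report something else, mostly with a low value. They report only what shows in the picture. A call takes as long as a camera call. They do not tell look-alikes from the thing itself.
- robot.find_in(thing, camera): "location" ([x, y, z] in mm, in world coordinates, good to about 4 mm: the middle of the surface that is visible of it).
- robot.cut_out(thing, camera): "mask" (480x640 bool, what is visible of it).
- robot.spot_point(thing, camera): "location" ([x, y, z] in mm, in world coordinates, good to about 4 mm: a listed point, or the origin of a listed thing).
The state is a dict: "time_s": time; "qpos": joint angles; "dq": joint speeds; "joint_torque": joint torques, N m; "tcp_pos": TCP position; "orientation": TCP orientation; "contact_force": force on the tool from outside, world axes, zero at the start; "torque": the same for the moment, N m; "grip_width": finger opening in mm.
Only numpy, scipy, OpenCV 4.12 (cv2) and the standard library are available. Lean on these libraries where they do the work, as an engineer would, in place of code of your own. Each camera call takes 0.05 s, during which the arm holds its last target.

TASK

Lift the lying steel level float clear of the bench by its swivelling handle and see which end dips: that is the weighted end. Then gently stand the float upright on that end, well inside the shallow round steel dish, and let go so that it stays standing by itself. Do not disturb the other things on the bench.

Things in the scene. Friction and masses are not known exactly. Their poses are not given: they have to be found in the camera images.
- float_mid (a point): Centre of the sealed steel level float (about 0.4 kg): a plain square bar 36 x 36 mm, 110 mm long over its two slightly domed round ends, along this point's x axis. It lies on one side, centre 18 mm up. Both ends look alike. Standing, its centre is 55 mm above its support.
- float: The float with its handle; origin 18 mm below float_mid as it lies, axes alike. Ballast fixed in one end, unknown which, puts the centre of mass 20 mm from the centre towards that end. It stands only on the weighted end and topples off the light one. It rights itself if let go within about 15 degrees of upright; let go at 45 degrees it falls.
- bail_grip (a point): Point to grip on the float's handle, a light aluminium bail swivelling on the cross axis (float_mid's y) through the float's centre, 77 mm from that centre. Here it is a flat tab 10 mm thick (this point's x), 24 mm wide (y, the swivel axis), 42 mm tall (z, away from the float: from 54 to 96 mm off its centre). At the start it stands straight up.
- bail (a joint): Handle's angle on the float, rad, stops at +-0.785 (45 degrees), a little stiff; 0: square to the float; positive: leaning to the float's +x end. Hung from an upright handle the float swings to a stop, weighted end low (positive: -x end weighted), so lies at 45 degrees; leaning the handle 40 to 45 degrees towards the weighted end's side then brings it upright.
- dish_floor (a point): Centre of the flat inner floor of the fixed shallow round steel dish, z up; floor 4 mm above the bench, inner radius 101 mm, rim 12 mm above the bench.
- jar: Bystander: closed amber glass jar, 60 mm across, 85 mm tall; origin under its centre.
- remote: Bystander: flat black remote control, 50 x 100 x 18 mm; origin under its centre.
- stopper: Bystander: rubber stopper, 34 mm across, 28 mm tall; origin under its centre.
- tube: Bystander: open steel cylinder with a side handle, 56 mm across, 110 mm tall; origin under its centre.
- dish: The dish; origin under its centre, at bench height.
There are look-alikes about, which are no part of the job. What is shaped like the float but blue or green is not meant. Of the things shaped like the dish, the bare steel one is meant.

How it is judged:
By the outcome, as a careful person would: the job done as asked, in the order asked, and still so for the second after the job is handed in, with the robot touching nothing.
It also fails if it takes over 51 s, if anything falls off the work surface, if the arm or the gripper's body presses on something with over 40 N, if the wrist force passes 120 N, or if a joint passes its speed limit or range.

## Working session

There is one attempt and no reset: what is moved stays moved. The work goes in short steps, Python scripts to look and compute and a shell command to move; the robot and the scene stay as the last step left them, time stands still between calls to the robot, and variables do not carry over. Pictures are saved under pics/ and viewed, and the job is handed in when it is done.

```bash
mkdir -p pics; ls
python3 - <<'E'
from rig import robot
import cv2
s=robot.read_state();print(s)
for c in("scene","side"):
    im=robot.read_camera(c);cv2.imwrite(f"pics/{c}0.png",im[:,:,::-1])
    m=robot.camera_model(c);print(c,m["T"])
    for t in("float_mid","bail_grip","dish_floor","jar","remote","stopper","tube"):
        print(t,[( [round(v) for v in r["location"]],round(r["confidence"],2)) for r in robot.spot_point(t,c)])
E
```

```text
pics
{'time_s': 0.0, 'qpos': array([ 1.16599787e+00,  3.42748096e-01,  1.52500829e+00, -7.95533506e-06,
        1.27539892e+00, -1.45981293e-01]), 'dq': array([ 1.08133794e-04, -4.18459221e-04,  9.25699165e-05, -1.03481456e-03,
        6.53179623e-04, -2.36642393e-03]), 'joint_torque': array([ 6.70434438e-04, -4.31253290e+01, -2.44218296e+01,  7.17838830e-02,
        5.60220599e-02, -1.10181243e-04]), 'tcp_pos': array([134.17767551, 507.14642302, 226.0348434 ]), 'orientation': array([ 1.29046499e-01,  9.91638236e-01, -7.52918629e-04, -2.08798450e-04]), 'contact_force': array([ 0.38520806, -0.21122806, -0.37599557]), 'torque': array([ 0.0334963 , -0.00784957, -0.02420209]), 'grip_width': 91.87231425856977}
scene [[ 1.02940111e-01  7.61121280e-01 -6.40388734e-01  1.38138868e+03]
 [ 9.94584765e-01 -6.95048384e-02  7.72672159e-02 -2.15759698e+02]
 [ 1.42996067e-02 -6.44874775e-01 -7.64154465e-01  1.00429473e+03]
 [ 0.00000000e+00  0.00000000e+00  0.00000000e+00  1.00000000e+00]]
float_mid [([682, 271, 13], 0.72), ([557, 184, 18], 0.69), ([432, 181, 20], 0.64)]
bail_grip [([552, 180, 93],
[... 217 characters left out ...]
82, 0], 0.85)]
side [[-9.68888226e-01 -1.27391236e-01  2.12195850e-01  3.50734444e+02]
 [-2.47458489e-01  4.83166108e-01 -8.39830226e-01  7.49666631e+02]
 [ 4.46116690e-03 -8.66211282e-01 -4.99657996e-01  6.08150526e+02]
 [ 0.00000000e+00  0.00000000e+00  0.00000000e+00  1.00000000e+00]]
float_mid [([424, 180, 22], 0.93), ([683, 272, 18], 0.78), ([558, 186, 19], 0.77), ([542, -268, -1], 0.53)]
bail_grip [([683, 271, 100], 0.91), ([428, 180, 96], 0.85), ([555, 180, 96], 0.7)]
dish_floor [([666, -516, 5], 0.87), ([548, -267, 0], 0.83), ([629, 4, 1], 0.22)]
jar [([761, 147, -3], 0.71)]
remote [([627, 6, 0], 0.6)]
stopper [([442, -3, -1], 0.84)]
tube [([764, -88, 0], 0.6), ([442, -2, -4], 0.58)]
```

View pics/scene0.png

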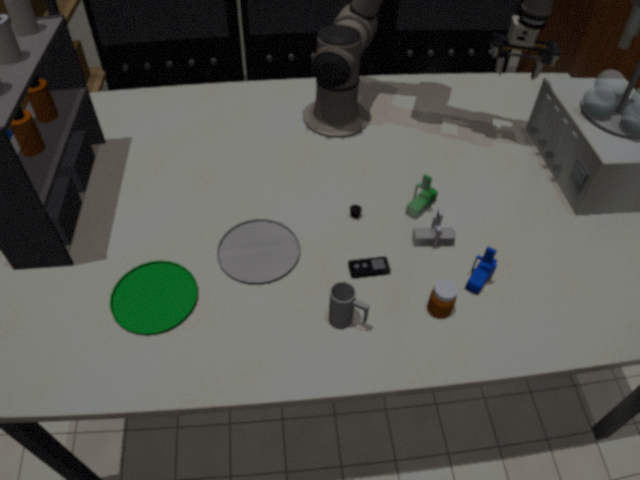

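View pics/side0.png

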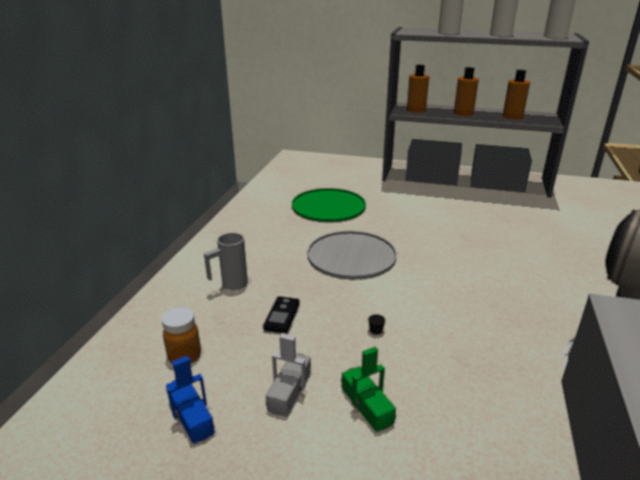

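```bash
cat > h.py <<'E'
import numpy as np,cv2
from rig import robot
def proj(c,P):
    m=robot.camera_model(c);Ti=np.linalg.inv(m["T"])
    return cv2.projectPoints(np.float64(P).reshape(-1,1,3),cv2.Rodrigues(Ti[:3,:3])[0],Ti[:3,3],np.float64(m["intrinsics"]),np.float64(m["dist_coeffs"]))[0].reshape(-1,2)
E
python3 - <<'E'
from h import *
P=[[682,272,18],[557,184,18],[428,181,19],[666,-517,4],[547,-266,4]]
print(proj("scene",P),proj("side",P))
for c in("scene","side"):
    im=cv2.imread(f"pics/{c}0.png")
    for i,(u,v) in enumerate(proj(c,P)[:3].astype(int)):
        cr=im[max(v-70,0):v+40,max(0,u-60):u+60]
        cv2.imwrite(f"pics/crop_{c}{i}.png",cv2.resize(cr,None,fx=5,fy=5,interpolation=cv2.INTER_CUBIC))
E
```

```text
[[480.36573816 273.35657931]
 [433.40121014 237.34356657]
 [420.7056536  201.64244026]
 [153.69794004 296.08883062]
 [257.71643279 250.16097216]] [[189.50743784 408.41586011]
 [286.73108726 382.68868073]
 [366.65273961 396.04373591]
 [327.71271603 204.50545579]
 [350.72403011 253.54241365]]
```

Candidates: in the scene view the float could be grey (433,237), green (421,201) or blue (480,273). The dish could be bare steel (258,250) or green (154,296). I choose the grey float and the steel dish, and check the float in a close crop.

Run:
```python
import cv2,numpy as np
a=cv2.imread("pics/crop_scene1.png");b=cv2.imread("pics/crop_side1.png")
cv2.imwrite("pics/crops.png",cv2.resize(np.hstack([a,b]),(800,367)))
```

```text
(no output)
```

View pics/crops.png

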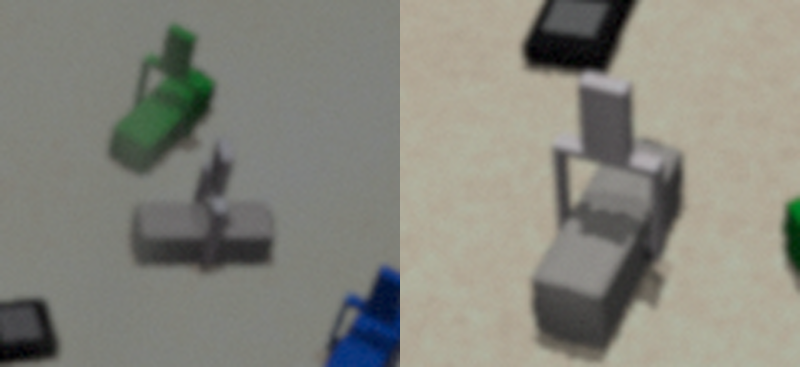

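Run:
```python
from h import *
from scipy.optimize import least_squares
for c in("scene","side"):
    robot.read_camera(c)
ms={}
for c in("scene","side"):
    for r in robot.cut_out("float_mid",c):
        ys,xs=np.where(r["mask"]);print(c,r["confidence"],xs.mean(),ys.mean(),len(xs))
        d=np.hypot(*(np.array([xs.mean(),ys.mean()])-proj(c,[557,184,30])[0]))
        if d<25: ms.setdefault(c,r["mask"])
import itertools
def hull(c,p):
    x,y,th=p; R=np.array([[np.cos(th),-np.sin(th)],[np.sin(th),np.cos(th)]])
    B=np.array(list(itertools.product([-53,53],[-18,18],[0,36])),float)
    Q=np.c_[B[:,:2]@R.T+[x,y],B[:,2]]
    im=np.zeros((480,640),np.uint8)
    cv2.fillConvexPoly(im,cv2.convexHull((proj(c,Q)*16).astype(np.int32)),1,shift=4);return im>0
best=[]
for th in np.radians(np.arange(0,180,5)):
  for x in range(545,572,4):
    for y in range(172,197,4):
      s=0
      for c in ms:
        h=hull(c,(x,y,th)); s+=(h&ms[c]).sum()/(h|ms[c]).sum()
      best.append((s,x,y,np.degrees(th)))
best.sort(reverse=True);print(best[:8])
print(robot.read_state()["time_s"])
```

```text
scene 0.91 421.70088719898604 197.510773130545 789
scene 0.78 433.45144076840984 233.51654215581644 937
scene 0.28 441.2433581296493 299.39001062699253 941
side 0.81 189.37768421052633 402.20042105263155 2375
side 0.71 286.51289767841786 377.1719690455718 2326
side 0.71 368.5162509448224 391.1545729402872 2646Traceback (most recent call last):
  File "<stdin>", line 24, in <module>
  File "<stdin>", line 17, in hull
  File "h.py", line 4, in proj
    m=robot.camera_model(c);Ti=np.linalg.inv(m["T"])
ValueError: time passes only in moves, steps and waits
```

The crop shows the grey steel bar with its grey bail upright, at scene (433,237) and side (287,383). The green one next to it is a decoy. I'll fit the pose next, caching the camera models.

```bash
cat > h.py <<'E'
import numpy as np,cv2,itertools
from rig import robot
_m={}
def proj(c,P):
    if c not in _m:
        _m[c]=robot.camera_model(c)
    m=_m[c];Ti=np.linalg.inv(m["T"])
    return cv2.projectPoints(np.float64(P).reshape(-1,1,3),cv2.Rodrigues(Ti[:3,:3])[0],Ti[:3,3],np.float64(m["intrinsics"]),np.float64(m["dist_coeffs"]))[0].reshape(-1,2)
def ray(c,u,v):
    m=robot.camera_model(c) if c not in _m else _m[c]; _m[c]=m
    n=cv2.undistortPoints(np.float64([[[u,v]]]),np.float64(m["intrinsics"]),np.float64(m["dist_coeffs"]))[0,0]
    return m["T"][:3,3],m["T"][:3,:3]@np.r_[n,1]
E
python3 - <<'E'
from h import *
for c in("scene","side"): robot.read_camera(c)
ms={}
for c in("scene","side"):
    for r in robot.cut_out("float_mid",c):
        ys,xs=np.where(r["mask"])
        d=np.hypot(*(np.array([xs.mean(),ys.mean()])-proj(c,[557,184,30])[0]))
        if d<25: ms.setdefault(c,r["mask"])
np.savez("ms.npz",**ms)
print(list(ms))
def box(h,R,o):
    B=np.array(list(itertools.product(*h)),float)
    return np.c_[B[:,:2]@R.T+o,B[:,2]]
def hull(c,p):
    x,y,th=p; R=np.array([[np.cos(th),-np.sin(th)],[np.sin(th),np.cos(th)]])
    im=np.zeros((480,640),np.uint8)
    for h in(([-54,54],[-18,18],[0,36]),([-5,5],[-12,12],[72,114]),([-4,4],[-24,-20],[18,72]),([-4,4],[20,24],[18,72]),([-4,4],[-24,24],[68,73])):
        cv2.fillConvexPoly(im,cv2.convexHull((proj(c,box(h,R,[x,y]))*16).astype(np.int32)),1,shift=4)
    return im>0
def f(p):
    return sum((h&ms[c]).sum()/(h|ms[c]).sum() for c in ms for h in [hull(c,p)])
best=max((f((x,y,np.radians(t))),x,y,t) for t in range(60,125,5) for x in range(545,570,4) for y in range(172,197,4))
print(best)
b=max((f((best[1]+dx,best[2]+dy,np.radians(best[3]+t))),best[1]+dx,best[2]+dy,best[3]+t) for t in range(-5,6) for dx in np.arange(-4,5,1.) for dy in np.arange(-4,5,1.))
print(b)
P=[b[1],b[2],0]
for c in ms:
    im=cv2.imread(f"pics/{c}0.png")
    e=hull(c,(b[1],b[2],np.radians(b[3]))).astype(np.uint8)
    u,v=proj(c,P)[0].astype(int)
    big=cv2.resize(im[v-80:v+40,u-60:u+60],None,fx=3.3,fy=3.3)
    eb=cv2.resize(e[v-80:v+40,u-60:u+60],None,fx=3.3,fy=3.3,interpolation=0)
    cv2.drawContours(big,cv2.findContours(eb,cv2.RETR_LIST,cv2.CHAIN_APPROX_NONE)[0],-1,(0,0,255),1)
    cv2.imwrite(f"pics/fit_{c}.png",big)
cv2.imwrite("pics/fit.png",np.hstack([cv2.imread(f"pics/fit_{c}.png") for c in ms]))
print(robot.read_state()["time_s"])
E
```

```text
['scene', 'side']
(np.float64(1.715786873969336), 553, 184, 85)
(np.float64(1.7529245737390773), np.float64(554.0), np.float64(185.0), 85)
1.2
```

View pics/fit.png

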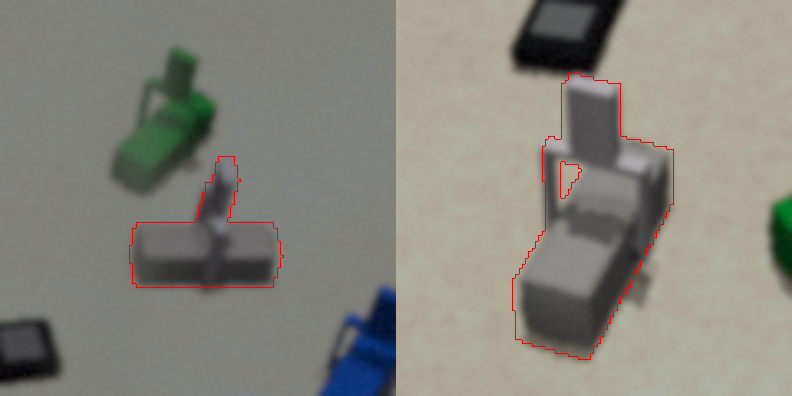

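The fit puts the float at about (554.5, 184.5), with its axis at azimuth 85°. I'm moving above it.

```bash
python3 -m crank '[[[-0.0408,-0.017,0],[0,0,0],1],[[-0.0408,-0.017,0],[0,0,0],1],[[-0.0408,-0.017,0],[0,0,0],1],[[-0.0408,-0.017,0],[0,0,0],1],[[-0.0408,-0.017,0],[0,0,0],1],[[-0.0408,-0.017,0],[0,0,0],1],[[-0.0408,-0.017,0],[0,0,0],1],[[-0.0408,-0.017,0],[0,0,0],1],[[-0.0408,-0.017,0],[0,0,0],1],[[-0.0408,-0.017,0],[0,0,0],1],[[-0.0408,-0.017,0],[0,0,0],1],[[-0.0408,-0.017,0],[0,0,0],1]]' 15; python3 -m crank '[[[0,0,0],[0,0,-4.9],1],[[0,0,0],[0,0,-4.9],1],[[0,0,0],[0,0,0],1],[[0,0,0],[0,0,0],1]]'
cat > look.py <<'E'
import sys
from h import *
s=robot.read_state();print(s["time_s"],s["tcp_pos"].round(1),s["orientation"].round(4),s["contact_force"].round(2),round(s["grip_width"],1),s["qpos"].round(2))
for c in sys.argv[2:]:
    cv2.imwrite(f"pics/{c}{sys.argv[1]}.png",robot.read_camera(c)[:,:,::-1])
E
python3 look.py 1 wrist
python3 - <<'E'
from h import *
for t in("bail_grip","float_mid"):
    print([(r["location"],r["confidence"]) for r in robot.spot_point(t,"wrist")])
E
```

```text
time_s: 2.4
tcp_pos: [556.7, 183.7, 226.8]
orientation: [0.129, 0.992, 0.0, 0.0]
contact_force: [0.5, 0.5, 0.7]
grip_width: 91.4
time_s: 2.8
tcp_pos: [555.3, 185.1, 226.7]
orientation: [0.045, 0.999, 0.0, -0.0]
contact_force: [0.5, -0.4, 0.4]
grip_width: 91.8
2.8 [555.3 185.1 226.7] [ 0.0449  0.999   0.     -0.    ] [ 0.49 -0.41  0.4 ] 91.8 [ 0.19  0.45  1.35  0.    1.34 -1.29]
[([681.9, 271.3, 96.8], 0.78), ([552.4, 176.7, 92.5], 0.62)]
[([426.5, 178.5, 11.5], 0.96), ([552.3, 181.5, 17.9], 0.77), ([685.6, 268.6, 16.4], 0.74)]
```

View pics/wrist1.png

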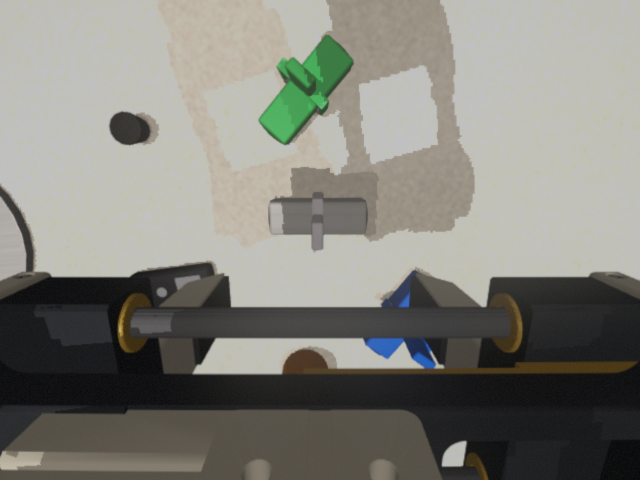

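The wrist view shows the float at (318,216), aligned with the jaw axis and centred between the fingers at column 320. I'll descend and grip.

```bash
python3 -m crank '[[[0,0,0.03],[0,0,0],1],[[0,0,0.03],[0,0,0],1],[[0,0,0.03],[0,0,0],1],[[0,0,0.02],[0,0,0],0.6],[[0,0,0.02],[0,0,0],0.2],[[0,0,0.018],[0,0,0],0],[[0,0,0],[0,0,0],-0.2],[[0,0,0],[0,0,0],-1],[[0,0,0],[0,0,0],-1],[[0,0,0],[0,0,0],-1],[[0,0,0],[0,0,0],-1]]' 25; python3 -m crank '[[[0,0,0],[0,0,0],-1],[[0,0,0],[0,0,0],-1],[[0,0,0],[0,0,0],-1]]'; python3 look.py 2 side wrist
```

```text
time_s: 4.05
tcp_pos: [555.9, 185.2, 79.6]
orientation: [0.044, 0.999, 0.0, 0.001]
contact_force: [-0.2, -0.0, 0.3]
grip_width: 32.4
time_s: 4.35
tcp_pos: [555.5, 184.9, 78.9]
orientation: [0.044, 0.999, -0.0, 0.0]
contact_force: [0.7, 0.5, 2.0]
grip_width: 10.0
4.35 [555.5 184.9  78.9] [ 4.38e-02  9.99e-01 -1.00e-04  1.00e-04] [0.71 0.46 2.04] 10.0 [ 0.19  0.6   1.54 -0.    1.   -1.29]
```

View pics/side2.png

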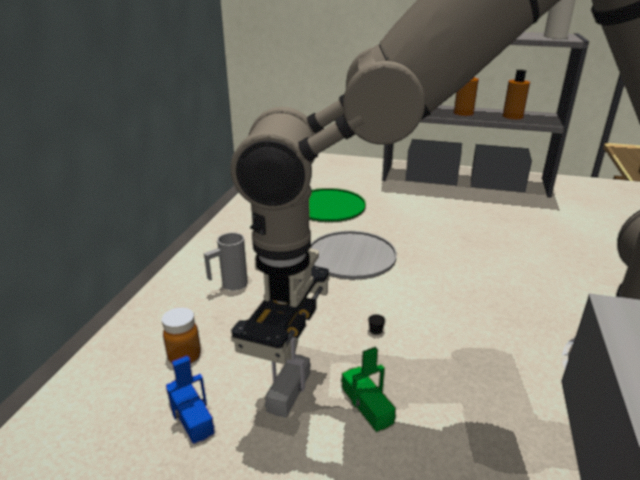

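The tab is gripped at 10.0 mm, with the fingers on it at side (290,350). Lifting straight up.

```bash
python3 -m crank '[[[0,0,-0.005],[0,0,0],-1],[[0,0,-0.01],[0,0,0],-1],[[0,0,-0.015],[0,0,0],-1],[[0,0,-0.02],[0,0,0],-1],[[0,0,-0.025],[0,0,0],-1],[[0,0,-0.025],[0,0,0],-1],[[0,0,-0.025],[0,0,0],-1],[[0,0,-0.025],[0,0,0],-1],[[0,0,-0.02],[0,0,0],-1],[[0,0,0],[0,0,0],-1],[[0,0,0],[0,0,0],-1],[[0,0,0],[0,0,0],-1]]'; python3 look.py 3 side wrist scene; python3 -c "
import cv2,numpy as np
a=cv2.imread('pics/side3.png')[150:450,150:450];b=cv2.imread('pics/scene3.png')[100:300,330:530]
cv2.imwrite('pics/l3.png',np.hstack([cv2.resize(a,(400,400)),cv2.resize(b,(400,400))]))"
```

```text
time_s: 5.65
tcp_pos: [554.6, 184.8, 247.1]
orientation: [0.044, 0.999, -0.0, -0.001]
contact_force: [0.4, -0.2, -4.1]
grip_width: 9.7
5.65 [554.6 184.8 247.1] [ 4.39e-02  9.99e-01 -3.00e-04 -1.50e-03] [ 0.43 -0.18 -4.06] 9.7 [ 0.19  0.44  1.31  0.    1.39 -1.29]
```

View pics/l3.png

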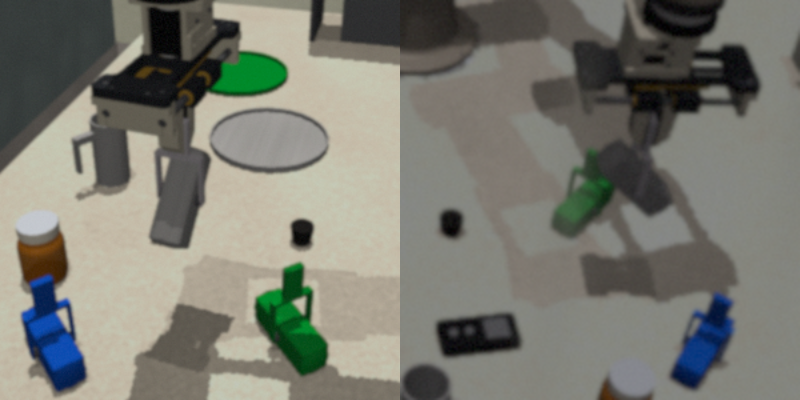

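View pics/wrist3.png

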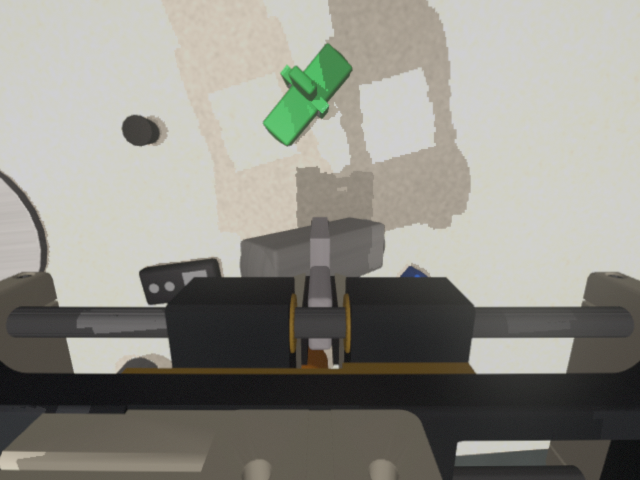

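The far and near ends differ clearly: in the side crop the near end (170,240) hangs low, and in the scene crop the right end (660,205) does. So the +y end, on the tool's +y side, is the weighted one. At the dish the handle must lean towards +y, which is a +turn about tool x. I'll travel now, keeping high.

```bash
python3 -m crank '[[[-0.002,-0.012,0],[0,0,0],-1],[[-0.0025,-0.025,0],[0,0,0],-1],[[-0.0025,-0.04,0],[0,0,0],-1],[[-0.0025,-0.04,0],[0,0,0],-1],[[-0.0025,-0.04,0],[0,0,0],-1],[[-0.0025,-0.04,0],[0,0,0],-1],[[-0.0025,-0.04,0],[0,0,0],-1],[[-0.0025,-0.04,0],[0,0,0],-1],[[-0.0025,-0.04,0],[0,0,0],-1],[[-0.0025,-0.04,0],[0,0,0],-1],[[-0.002,-0.03,0],[0,0,0],-1],[[-0.002,-0.02,0],[0,0,0],-1]]' 30; python3 -m crank '[[[0,0,0],[0,0,0],-1],[[0,0,0],[3,0,0],-1],[[0,0,0],[5,0,0],-1],[[0,0,0],[5,0,0],-1],[[0,0,0],[5,0,0],-1],[[0,0,0],[2,0,0],-1],[[0,0,0],[0,0,0],-1]]'; python3 look.py 4 scene side
python3 - <<'E'
from h import *
for c in("scene","side"):
    print([(r["location"],r["confidence"]) for r in robot.spot_point("dish_floor",c)])
E
```

```text
time_s: 7.0
tcp_pos: [547.2, -226.2, 248.3]
orientation: [0.045, 0.999, -0.0, -0.0]
contact_force: [0.3, -1.1, -2.9]
grip_width: 10.1
time_s: 7.7
tcp_pos: [547.9, -221.0, 248.1]
orientation: [0.042, 0.984, -0.173, -0.008]
contact_force: [-0.2, 0.4, -3.6]
grip_width: 10.0
7.7 [ 547.9 -221.   248.1] [ 0.0419  0.984  -0.1729 -0.0081] [-0.15  0.35 -3.62] 10.0 [-0.33  0.42  1.4  -0.36  1.26 -1.72]
[([664.6, -520.3, 6.3], 0.86), ([545.3, -268.2, 2.9], 0.69)]
[([546.3, -267.8, 0.3], 0.83), ([666.6, -517.0, 4.8], 0.79), ([546.4, -258.4, 185.0], 0.59)]
```

View pics/scene4.png

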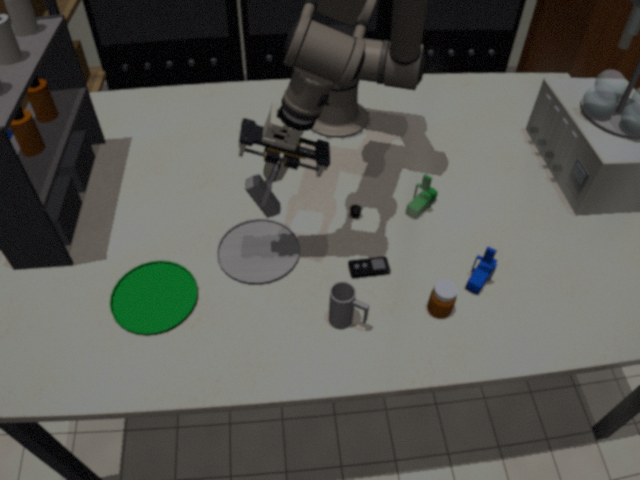

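View pics/side4.png

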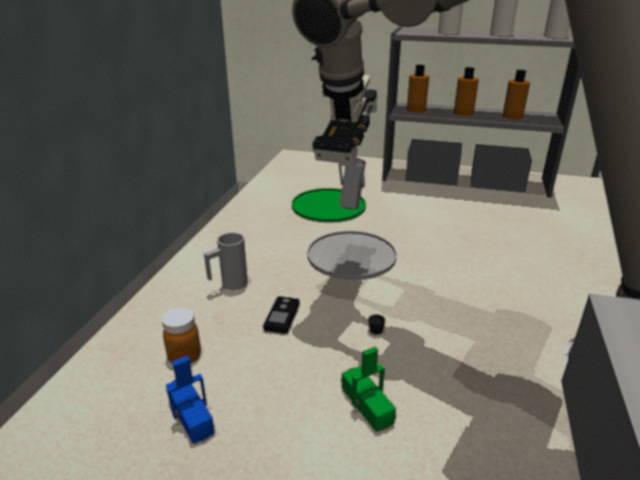

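The tilt is working: the float at scene (262,195) is steepening with its low end still on the +y side. Joint 4 is at -0.36 after 20°. Continuing to 44°.

```bash
python3 -m crank '[[[0,0,0],[3,0,0],-1],[[0,0,0],[5,0,0],-1],[[0,0,0],[5,0,0],-1],[[0,0,0],[5,0,0],-1],[[0,0,0],[4,0,0],-1],[[0,0,0],[2,0,0],-1],[[0,0,0],[0,0,0],-1],[[0,0,0],[0,0,0],-1],[[0,0,0],[0,0,0],-1]]'; python3 look.py 5 scene side wrist
python3 - <<'E'
from h import *
from scipy.spatial.transform import Rotation as R
s=robot.read_state();r=R.from_quat(s["orientation"]);z=r.as_matrix()[:,2];print("toolaxes",r.as_matrix().round(3))
C=s["tcp_pos"]+61*z;print("pred centre",C.round(1))
fits={}
for c in("scene","side"):
    im=cv2.imread(f"pics/{c}5.png")
    for r in robot.cut_out("float_mid",c):
        ys,xs=np.where(r["mask"]);q=proj(c,C)[0]
        print(c,round(r["confidence"],2),xs.mean(),ys.mean(),q)
    ends=proj(c,[C+[0,0,55],C-[0,0,55]])
    u,v=q.astype(int);cr=cv2.resize(im[v-60:v+60,u-60:u+60],None,fx=3.3,fy=3.3)
    for e in ends: cv2.circle(cr,tuple(((e-[u-60,v-60])*3.3).astype(int)),4,(0,0,255),-1)
    fits[c]=cr
cv2.imwrite("pics/l5.png",np.hstack(list(fits.values())))
E
```

```text
time_s: 8.8
tcp_pos: [548.2, -223.5, 249.1]
orientation: [0.041, 0.926, -0.374, -0.016]
contact_force: [-0.1, -0.7, -3.1]
grip_width: 9.8
8.8 [ 548.2 -223.5  249.1] [ 0.0414  0.9265 -0.3737 -0.0161] [-0.05 -0.71 -3.14] 9.8 [-0.14  0.48  1.5  -0.82  1.24 -1.31]
toolaxes [[-0.996  0.064 -0.061]
 [ 0.089  0.717 -0.692]
 [-0.001 -0.694 -0.72 ]]
pred centre [ 544.4 -265.6  205.2]
scene 0.73 422.1839258114374 198.225656877898 [251.28232872 191.80953383]
scene 0.56 255.06082474226804 188.69278350515464 [251.28232872 191.80953383]
side 0.68 369.2473404255319 391.56534954407294 [354.56114294 173.05960792]
side 0.56 357.38573315719947 177.2985468956407 [354.56114294 173.05960792]
side 0.56 189.33404345973582 402.053685556029 [354.56114294 173.05960792]
```

View pics/l5.png

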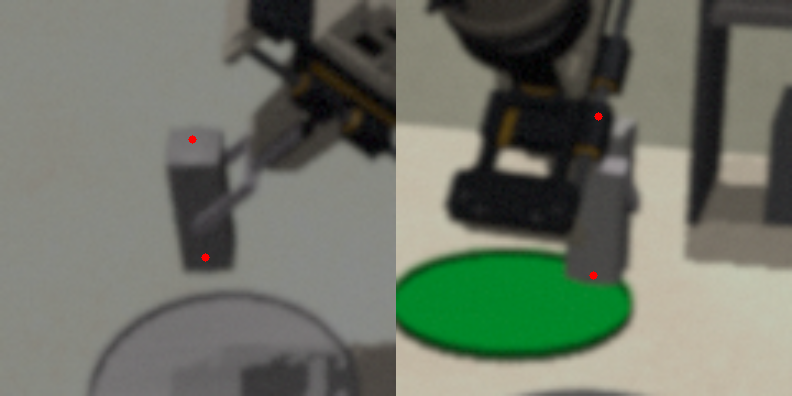

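The bar hangs nearly upright over the dish, about 2° short with its top to -y. I'll add 2° and descend.

```bash
python3 -m crank '[[[0,0,0],[2,0,0],-1],[[0,0.0072,0.007],[0,0,0],-1],[[0,0.0144,0.0139],[0,0,0],-1],[[0,0.0144,0.0139],[0,0,0],-1],[[0,0.0144,0.0139],[0,0,0],-1],[[0,0.0144,0.0139],[0,0,0],-1],[[0,0.0144,0.0139],[0,0,0],-1],[[0,0.0108,0.0104],[0,0,0],-1],[[0,0.0072,0.007],[0,0,0],-1],[[0,0,0],[0,0,0],-1],[[0,0,0],[0,0,0],-1],[[0,0,0],[0,0,0],-1]]'
cat > chk.py <<'E'
import sys
from h import *
from scipy.spatial.transform import Rotation as R
n=sys.argv[1]
s=robot.read_state();r=R.from_quat(s["orientation"]);z=r.as_matrix()[:,2];print(s["time_s"],s["tcp_pos"].round(1),s["contact_force"].round(2),s["qpos"].round(2),"z",z.round(3))
C=s["tcp_pos"]+61*z;print("pred centre",C.round(1))
fits={}
for c in("scene","side"):
    im=np.ascontiguousarray(robot.read_camera(c)[:,:,::-1]);cv2.imwrite(f"pics/{c}{n}.png",im)
    q=proj(c,C)[0]
    ends=proj(c,[C+[0,0,55],C-[0,0,55]])
    u,v=q.astype(int);cr=cv2.resize(im[v-60:v+60,u-60:u+60],None,fx=3.3,fy=3.3,interpolation=cv2.INTER_CUBIC)
    for e in ends: cv2.circle(cr,tuple(((e-[u-60,v-60])*3.3).astype(int)),3,(0,0,255),-1)
    fits[c]=cr
cv2.imwrite(f"pics/l{n}.png",np.hstack(list(fits.values())))
E
python3 chk.py 6
```

```text
time_s: 10.25
tcp_pos: [548.7, -223.0, 114.5]
orientation: [0.041, 0.92, -0.39, -0.016]
contact_force: [0.0, -0.0, -3.6]
grip_width: 10.0
10.25 [ 548.7 -223.   114.5] [ 0.01 -0.04 -3.63] [-0.13  0.66  1.64 -0.96  1.07 -1.02] z [-0.062 -0.717 -0.695]
pred centre [ 545.  -266.8   72.2]
```

View pics/l6.png

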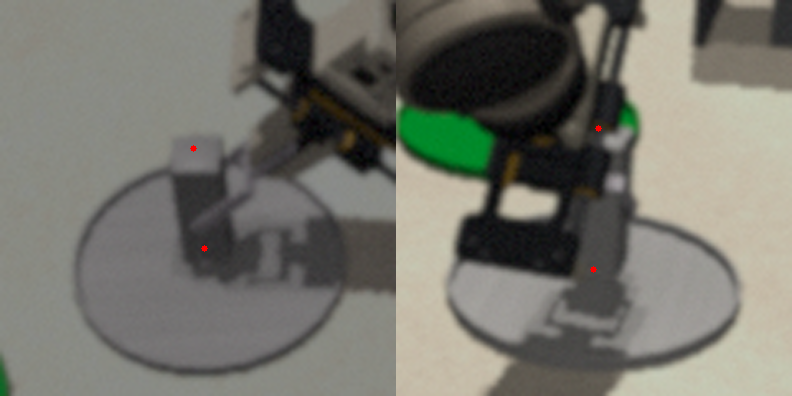

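The float hangs upright above the dish centre, with its base at about (210,262) in the left crop and roughly 13 mm to go. Joint 4 is at -0.96, so I'm watching its -1 limit while lowering gently.

```bash
python3 -m crank '[[[0,0.0014,0.0014],[0,0,0],-1],[[0,0.0014,0.0014],[0,0,0],-1],[[0,0.0014,0.0014],[0,0,0],-1],[[0,0.0014,0.0014],[0,0,0],-1],[[0,0.0007,0.0007],[0,0,0],-1],[[0,0.0007,0.0007],[0,0,0],-1],[[0,0,0],[0,0,0],-1],[[0,0,0],[0,0,0],-1]]'; python3 -c "
from rig import robot;print(robot.read_state()['qpos'].round(3),robot.read_state()['torque'])"; python3 -m crank '[[[0,0.0007,0.0007],[0,0,0],-1],[[0,0,0],[0,0,0],-1],[[0,0,0],[0,0,0],-1]]';python3 -m crank '[[[0,0.0007,0.0007],[0,0,0],-1],[[0,0,0],[0,0,0],-1],[[0,0,0],[0,0,0],-1]]'; python3 chk.py 7
```

```text
time_s: 11.15
tcp_pos: [548.2, -223.1, 103.7]
orientation: [0.04, 0.92, -0.39, -0.017]
contact_force: [-0.1, 0.2, -3.0]
grip_width: 10.1
[-0.126  0.677  1.644 -0.973  1.054 -0.999] [ 1.04450843 -0.09090155 -0.00599028]
time_s: 11.45
tcp_pos: [548.2, -223.1, 102.6]
orientation: [0.04, 0.92, -0.39, -0.017]
contact_force: [-0.6, 0.2, -2.6]
grip_width: 9.7
time_s: 11.75
tcp_pos: [548.1, -223.1, 101.6]
orientation: [0.04, 0.92, -0.39, -0.017]
contact_force: [-0.5, 0.3, -3.4]
grip_width: 9.8
11.75 [ 548.1 -223.1  101.6] [-0.46  0.29 -3.39] [-0.13  0.68  1.65 -0.98  1.05 -0.99] z [-0.063 -0.717 -0.695]
pred centre [ 544.3 -266.8   59.2]
```

View pics/l7.png

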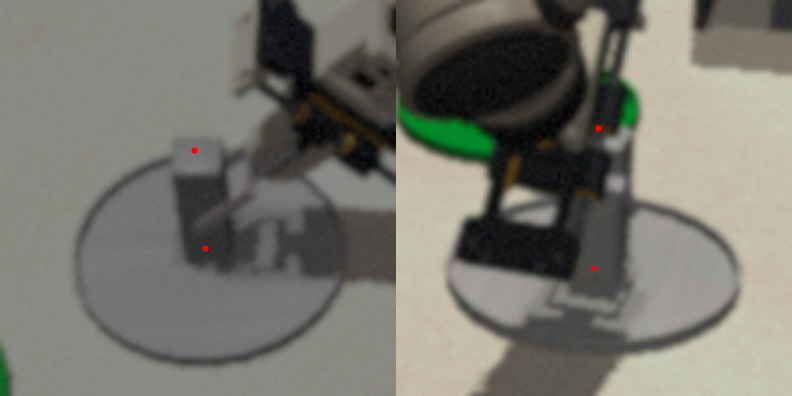

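```bash
python3 -m crank '[[[0,0.0007,0.0007],[0,0,0],-1],[[0,0,0],[0,0,0],-1],[[0,0,0],[0,0,0],-1]]';python3 -m crank '[[[0,0.0007,0.0007],[0,0,0],-1],[[0,0,0],[0,0,0],-1],[[0,0,0],[0,0,0],-1]]'; python3 -c "
from rig import robot;print(robot.read_state()['qpos'].round(3),robot.read_state()['torque'])"
```

```text
time_s: 12.15
tcp_pos: [548.3, -223.3, 101.1]
orientation: [0.04, 0.92, -0.391, -0.017]
contact_force: [-0.4, -0.0, -0.6]
grip_width: 10.1
time_s: 12.45
tcp_pos: [548.4, -223.6, 100.7]
orientation: [0.041, 0.919, -0.391, -0.017]
contact_force: [-0.5, 0.2, 5.5]
grip_width: 9.8
[-0.127  0.682  1.646 -0.978  1.051 -0.991] [-0.58194994  0.25981697 -0.16898785]
```

The float is in contact. I'll back off the last step so that it just rests, then look before releasing.

```bash
python3 -m crank '[[[0,-0.0006,-0.0006],[0,0,0],-1],[[0,0,0],[0,0,0],-1],[[0,0,0],[0,0,0],-1]]'; python3 chk.py 8
```

```text
time_s: 12.75
tcp_pos: [548.3, -223.2, 100.9]
orientation: [0.04, 0.92, -0.391, -0.017]
contact_force: [-1.2, 0.8, 4.8]
grip_width: 9.8
12.75 [ 548.3 -223.2  100.9] [-1.24  0.76  4.76] [-0.13  0.68  1.65 -0.98  1.05 -0.99] z [-0.063 -0.717 -0.694]
pred centre [ 544.5 -266.9   58.5]
```

View pics/l8.png

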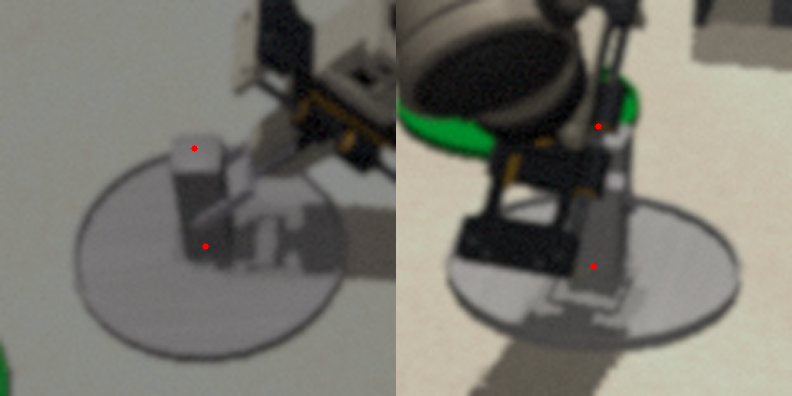

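```bash
python3 -m crank '[[[0,-0.0006,-0.0006],[0,0,0],-1],[[0,0,0],[0,0,0],-1],[[0,0,0],[0,0,0],-1]]' 8; python3 -m crank '[[[0,0,0],[0,0,0],-0.76],[[0,0,0],[0,0,0],-0.72],[[0,0,0],[0,0,0],-0.68],[[0,0,0],[0,0,0],-0.6],[[0,0,0],[0,0,0],-0.5],[[0,0,0],[0,0,0],-0.4],[[0,0,0],[0,0,0],-0.4],[[0,0,0],[0,0,0],-0.4]]'; python3 chk.py 9
```

```text
time_s: 13.15
tcp_pos: [548.2, -222.9, 101.1]
orientation: [0.04, 0.92, -0.39, -0.017]
contact_force: [0.6, -0.5, 0.2]
grip_width: 10.1
time_s: 13.95
tcp_pos: [548.1, -223.1, 101.4]
orientation: [0.04, 0.92, -0.39, -0.017]
contact_force: [0.2, -0.6, -0.4]
grip_width: 27.4
13.95 [ 548.1 -223.1  101.4] [ 0.2  -0.61 -0.42] [-0.13  0.68  1.65 -0.98  1.05 -0.99] z [-0.063 -0.717 -0.695]
pred centre [ 544.3 -266.8   59. ]
```

View pics/l9.png

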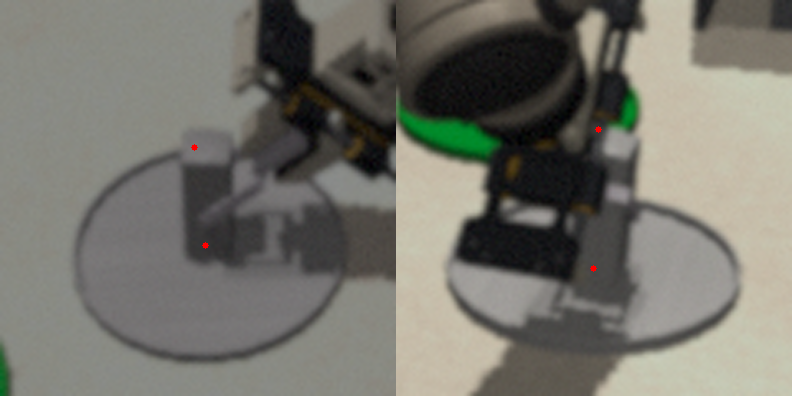

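Released and standing. I'll open further so that the tab is clear of both fingers, and check whether it has settled.

```bash
python3 -m crank '[[[0,0,0],[0,0,0],-0.3],[[0,0,0],[0,0,0],-0.2],[[0,0,0],[0,0,0],-0.1],[[0,0,0],[0,0,0],0],[[0,0,0],[0,0,0],0],[[0,0,0],[0,0,0],0]]'; python3 chk.py 10
```

```text
time_s: 14.65
tcp_pos: [548.1, -223.1, 101.4]
orientation: [0.04, 0.92, -0.39, -0.017]
contact_force: [-0.7, 0.2, -0.9]
grip_width: 45.6
14.65 [ 548.1 -223.1  101.4] [-0.7   0.24 -0.88] [-0.13  0.68  1.65 -0.98  1.05 -0.99] z [-0.063 -0.717 -0.695]
pred centre [ 544.3 -266.8   59. ]
```

View pics/l10.png

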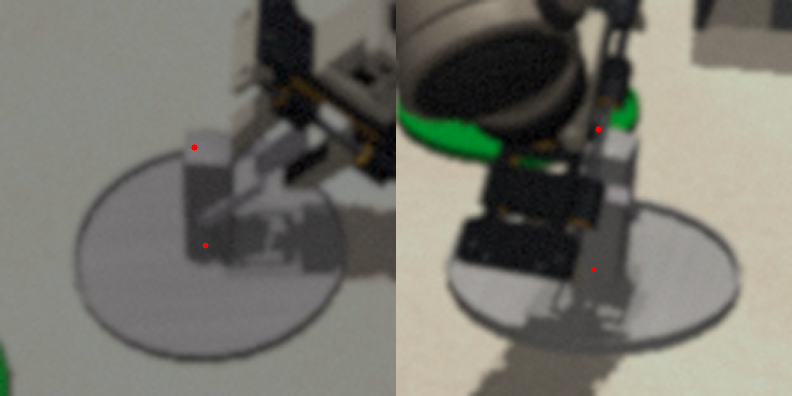

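It stays upright and the tab is free between the fingers, at (285,145) in the left crop. Retracting along the tool axis.

```bash
python3 -m crank '[[[0,0,-0.004],[0,0,0],0],[[0,0,-0.008],[0,0,0],0],[[0,0,-0.012],[0,0,0],0],[[0,0,-0.016],[0,0,0],0],[[0,0,-0.02],[0,0,0],0],[[0,0,-0.025],[0,0,0],0],[[0,0,-0.025],[0,0,0],0],[[0,0,-0.025],[0,0,0],0],[[0,0,-0.02],[0,0,0],0],[[0,0,0],[0,0,0],0]]'; python3 look.py 11 scene side; python3 -c "
import cv2,numpy as np
a=cv2.imread('pics/side11.png')[100:300,250:450];b=cv2.imread('pics/scene11.png')[150:310,180:340]
cv2.imwrite('pics/l11.png',np.hstack([cv2.resize(b,(400,400),interpolation=2),cv2.resize(a,(400,400),interpolation=2)]))"
```

```text
time_s: 15.75
tcp_pos: [559.3, -109.6, 211.8]
orientation: [0.04, 0.92, -0.39, -0.014]
contact_force: [-0.2, -0.1, 0.9]
grip_width: 45.7
15.75 [ 559.3 -109.6  211.8] [ 0.0399  0.9199 -0.39   -0.0141] [-0.21 -0.08  0.87] 45.7 [ 0.07  0.56  1.49 -0.82  1.34 -1.11]
```

View pics/l11.png

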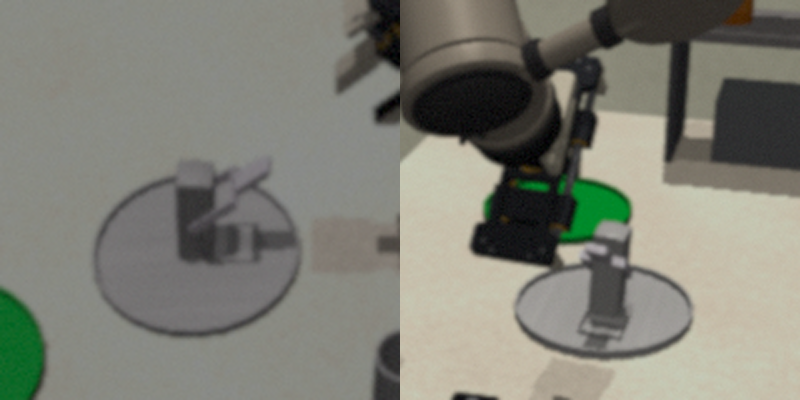

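View pics/scene11.png

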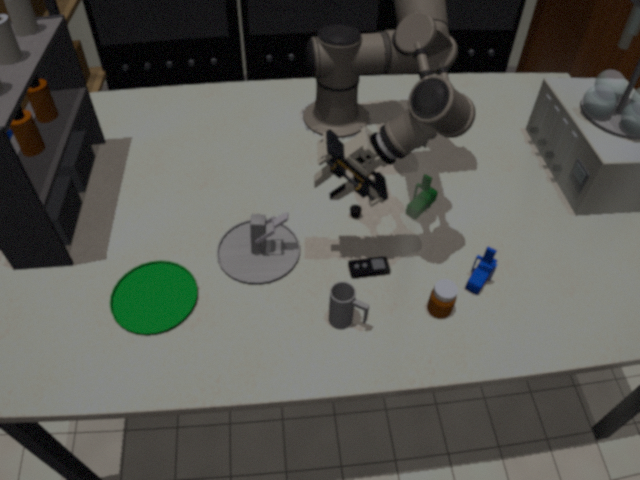

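The float stands upright in the dish at scene (257,235), and everything else is where it was. I'll wait one second, confirm it's stable, and hand in.

```bash
python3 -m crank '[[[0,0,0],[0,0,0],0],[[0,0,0],[0,0,0],0],[[0,0,0],[0,0,0],0],[[0,0,0],[0,0,0],0],[[0,0,0],[0,0,0],0],[[0,0,0],[0,0,0],0],[[0,0,0],[0,0,0],0],[[0,0,0],[0,0,0],0],[[0,0,0],[0,0,0],0],[[0,0,0],[0,0,0],0]]' >/dev/null; python3 look.py 12 scene side
python3 - <<'E'
from h import *
for c in("scene","side"):
    a=cv2.imread(f"pics/{c}11.png").astype(int);b=cv2.imread(f"pics/{c}12.png").astype(int)
    print(c,"pixels changed",(abs(a-b).max(2)>40).sum())
    for t in("float_mid","jar","remote","stopper","tube"):
        print(t,[( [round(v) for v in r["location"]],round(r["confidence"],2)) for r in robot.spot_point(t,c)])
robot.finish_job()
E
```

```text
16.85 [ 557.9 -112.   209.1] [ 0.0404  0.9196 -0.3903 -0.0171] [-0.56  0.75  0.36] 45.9 [ 0.07  0.57  1.5  -0.82  1.34 -1.11]
scene pixels changed 404
float_mid [([544, -262, 57], 0.85), ([684, 272, 15], 0.81), ([433, 181, 18], 0.58)]
jar [([758, 146, -4], 0.6)]
remote [([628, -1, -1], 0.78)]
stopper [([440, -2, 1], 0.52)]
tube [([630, 4, 0], 0.64), ([765, -83, -1], 0.6)]
side pixels changed 272
float_mid [([545, -260, 60], 0.94), ([679, 268, 18], 0.92), ([766, -85, 0], 0.71), ([426, 183, 21], 0.56)]
jar [([761, 149, 0], 0.8)]
remote [([625, 4, 1], 0.88)]
stopper [([444, -2, -2], 0.68)]
tube [([766, -87, -3], 0.75)]
the job is handed in; nothing more can be done
```

The steel float is standing upright by itself on its weighted end in the bare steel dish, and I handed the job in at about 17 s. I lifted it by its handle and saw the +y end dip. Then I leaned the handle about 46° to that side over the dish, lowered the float until it touched, eased off to near zero force, let go and backed away.

- **Float:** about a second after I let go and withdrew, both fixed cameras put its centre at about (545, -261, 58). That is about 6 mm from the dish centre and at the right height for standing.
- **Bystanders:** the jar, remote, stopper and tube, plus the green and blue look-alikes, all read within about 6 mm of where they started, which is within the networks' accuracy.
- **Contact:** the highest wrist force reading was about 5.5 N, at touchdown. That is about 9 N of actual push, because the sensor also carried the float's weight.

**Doubts:**
- A few hundred pixels changed between the last two pictures. I took that as the arm settling by 2–3 mm and did not look at where they were.
- Joint 4 reached -0.98 against its limit of -1, but stayed in range.
- The networks also gave two wrong matches, which I ignored: the tube reported at the remote's spot, and a float at the tube's spot.

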